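# Set the dimmerstat to 110 V and switch on

## Robot

A 6-joint arm with a two-finger parallel gripper is mounted at the origin on the work surface. World frame = base frame: x ahead of the robot, y to its left, z up, the work surface at z = 0. Lengths are in mm, angles in rad, forces in N, time in s.
With the tool pointing down it reaches from about 350 to 925 mm from the base axis. Payload 6.4 kg.
Tool frame: the origin (TCP) lies midway between the tips of the shut fingers; the grasp point (between the pads) lies 19 mm behind it; z points along the fingers, y is the direction in which the jaws open and shut (so a half turn about z gives the same grasp; the last joint's range is limited). The gripper opens to 94 mm and grips with 3 to 60 N. Pads are 16 mm wide; open, the fingers measure 119 mm over their backs; the gripper's body (75 mm by 177 mm) begins 78 mm behind the grasp point.
Start: joints at [1.02, 0.245, 1.558, -0, 1.339, -0.174], TCP at [239.163, 604.413, 205.455] pointing down, gripper open.
Joint ranges: [-3.13, 3.13], [-1.02, 2.26], [0.13, 2.54], [-0.95, 4.09], [0.21, 2.88], [-2.74, 2.74]. Speed limits (rad/s): [2.57, 2.57, 3.14, 3.14, 3.14, 3.14].

## Interface

Orientations are given as a unit quaternion [w, x, y, z].
In Python, from plant import robot gives the robot as it stands.
- The arm moves only by the tool drive_tool, never from a script. Its argument "steps" is a list of rows, each an object with "translation": the shift along the tool's x, y, z in cm, a list of three; "dr": the turn, a rotation vector about the tool's x, y, z in degrees, a list of three; "gripper": the finger opening in cm, from 0 to 9.4. A call has 1 to 20 rows; each row is the pose to reach, as a shift and turn from the pose measured when the call began, along the tool's axes at that moment; what a row does not reach only later rows make up. A row lasts 1/8 s, in which the tool goes at most 62.5 mm and 10.7 degrees, less where a joint would pass 70% of its speed; a pose out of reach is approached as far as the arm can. A call with a gripper value outside its range is refused whole. The fingers move at their own pace and stop on an object; the grip force is fixed at half the most. Time passes only in rows, so rows that repeat a pose let the fingers close. It gives the time, the measured TCP pose, the force and the opening at its end, in the units of the state.
- robot.read_state(): the state, without advancing time (a new reading comes with each control period).
- robot.snapshot(name): name is "scene" or "top"; returns a dict with "img" (480x640x3 uint8, blue, green, red), "range_z" (480x640 float32, mm along the optical axis (not along the pixel's ray), 0 where there is no reading), "fov_y" (degrees; the focal length in pixels is half the picture's height over the tangent of half this angle, whatever the lens; pixels are square), "cx", "cy" (the principal point, pixels), "k1" (the pictures are not rectified: a ray, as slopes to the right and down, at radius r is drawn at 1 + k1 r^2 times it, then the intrinsics apply), "extrinsics" (4x4, takes a point from world to camera coordinates). Camera axes: x right, y up, looking along -z (the intrinsics and any distortion apply to the point x, -y, -z); pixel columns grow to the right and rows downward; lengths in mm; the calibration is good to about 2 mm. A picture is of the moment at which its call begins.
- robot.finish_job(): hands the job in, once; it reports no verdict.
The state is a dict: "time": time; "qpos": joint angles; "qvel": joint speeds; "tau": joint torques, N m; "eef_pos": TCP position; "orientation": TCP orientation; "wrist_force": force on the tool from outside, world axes, zero at the start; "torque": the same for the moment, N m; "width": opening from 0.0 (shut) to 1.0 (fully open).
Only numpy, scipy, OpenCV 4.12 (cv2) and the standard library are available. Lean on these libraries where they do the work, as an engineer would, in place of code of your own. Each camera call takes 0.05 s, during which the arm holds its last target.

## Task

An imported 110 volt electric typewriter is to be tried on this bench. With closed fingertips, push the dimmerstat's dial round until its index lines up with the 110 volt line (of the two long lines, the first one going clockwise from the gap in the scale), and only then press the mains rocker on. Do not grip or force the knob, do not shift the dimmerstat, leave the other things on the bench where they are, and finish with the hand clear.

Things in the scene. Friction and masses are not known exactly. Their poses are not given: they have to be found in the camera images.
- dimmerstat: grey steel case, 230 (x) by 180 (y) mm, flat top 146 mm above the bench, dial plate 2 mm higher; 6 kg, loose on rubber feet. Origin: centre of its underside; z up; front (switch side) is -x. On top: dial, vertical axis at x +22, y 0 mm; along the front edge the mains rocker at x -84, y -40, a pilot lamp at x -84, y +28 (10 mm high) and a fuse cap at x -84, y +62 (13 mm high).
- dial (a joint): dial angle in rad: 0 at the zero end of the scale, growing clockwise from above to a stop at 5.4. Thin lines every 0.2; two long lines, 110 V at 2.2 and 230 V at 4.6. In the dimmerstat's frame the index points (2.70 - value) rad anticlockwise from +x; the gap of the scale faces the front. Drag about 0.12 N m; it stays where it is left.
- dial_top (a point): on the dial's axis, at the top of its knob, 32 mm above the dial plate. Turns with the knob: x along the bar to the index end, z up. The knob is a black bar 84 mm long, 16 mm thick, its sides upright from 6 to 32 mm above the plate, lying centrally across the axis, on a hub 28 mm across and a skirt 68 mm across and 6 mm high.
- index (a point): tip of the index, 51 mm from the axis, 9 mm above the plate: a white line along the top of one half of the bar, down its end and out on a small tongue (5 mm wide, 6 to 9 mm above the plate) to this tip.
- line_110 (a point): middle of the 110 V line on the dial plate, 60 mm from the axis. Two of the black radial lines are long (23 by 3 mm, the others 8 by 1.4 mm); this is the first of the two going clockwise, seen from above, from the gap of the scale.
- switch (a joint): mains rocker angle in rad: 0 off (end nearest the dial raised, the other down), 0.34 fully on (end nearest the dial down). It stays where it is left; about 4 N on the raised end moves it.
- switch_on_end (a point): on the face of the rocker's raised half, 12 mm from the pivot: press straight down here. White rocker 40 mm (along the dimmerstat's x) by 22 mm in a black frame 48 by 32 mm, 4 mm proud of the case top; pivot 152 mm above the bench, across its middle. Off: this point is 4 mm above the pivot; on: level with it. The raised end is 20 mm from the pivot.
- oil_can: brass oil can: cylinder 60 mm across, cone and thin spout to 125 mm; loose bystander.
- screwdriver: screwdriver 170 mm long lying flat, wooden handle; loose bystander.
- cleaning_brush: wooden type-cleaning brush 170 mm long, lying flat; loose bystander.
- ribbon_tin: closed round ribbon tin, 65 mm across, 22 mm high; loose bystander.
- ribbon_spool: dark steel ribbon spool, 54 mm across, 14 mm high; loose bystander.
- screw_jar: glass screw jar with steel lid, 52 mm across, 60 mm high; loose bystander.
- spanner: steel spanner 150 mm long lying flat; loose bystander.

How it is judged:
By the outcome, as a careful person would: the job done as asked, in the order asked, and still so for the second after the job is handed in, with the robot touching nothing.
It also fails if it takes over 42 s, if anything falls off the work surface, if the arm or the gripper's body presses on something with over 40 N, if the wrist force passes 120 N, or if a joint passes its speed limit or range.

## Working session

There is one attempt and no reset: what is moved stays moved. The work goes in short steps, Python scripts to look and compute and a tool call to move; the robot and the scene stay as the last step left them, time stands still between calls to the robot, and variables do not carry over. Pictures are saved under pics/ and viewed, and the job is handed in when it is done.

Besides the shell and the picture viewer there is one more tool, called after "Call:" as name(argument=value, ...) on one line, values as JSON. drive_tool: Moves the arm, as the interface text tells. Its arguments: {"type":"object","properties":{"steps":{"type":"array"}},"required":["steps"]}

```bash
ls; mkdir -p pics; python3 - <<'E'
from plant import robot
import cv2,pickle
print(robot.read_state())
for n in("scene","top"):
    s=robot.snapshot(n); cv2.imwrite(f"pics/{n}0.png",s["img"]); pickle.dump(s,open(f"{n}0.pkl","wb"))
    print(n,{k:v for k,v in s.items() if k not in("img","range_z")})
E
```

```text
pics
{'time': 0.0, 'qpos': array([ 1.01990815e+00,  2.45780016e-01,  1.55900159e+00, -1.21699200e-06,
        1.33871166e+00, -1.74130011e-01]), 'qvel': array([ 3.94395338e-04,  1.42998179e-03, -6.32880282e-05, -1.20447220e-04,
       -1.01614430e-03, -6.33908484e-04]), 'tau': array([-1.21951899e-05, -4.15824795e+01, -3.14608705e+01,  6.85370970e-02,
        3.31167108e-02, -1.25997822e-04]), 'eef_pos': array([238.83333178, 603.88475853, 204.37383475]), 'orientation': array([-3.36445771e-04,  1.87266678e-01,  9.82308652e-01, -8.88756931e-04]), 'wrist_force': array([0.09801306, 0.08820332, 0.26665149]), 'torque': array([-0.02221044,  0.01498589,  0.03811873]), 'width': 0.9972351269123144}
scene {'fov_y': 57.86126807607134, 'cx': 314.8589375363553, 'cy': 239.77134522288796, 'k1': 0.02364034019421868, 'extrinsics': array([[-7.99155720e-01,  6.01102944e-01, -5.03849846e-03,
         4.85968905e+02],
       [-5.12663467e-01, -6.77152395e-01,  5.27864380e-01,
         1.95105179e+02],
       [ 3.13889001e-01,  4.24428893e-01,  8.49313729e-01,
        -1.25042861e+03],
       [ 0.00000000e+00,  0.00000000e+00,  0.00000000e+00,
         1.00000000e+00]])}
top {'fov_y': 46.26066264149842, 'cx': 310.6461552558016, 'cy': 248.8035778321734, 'k1': -0.08580856151701269, 'extrinsics': array([[-1.40145879e-03, -9.99940575e-01, -1.08111832e-02,
        -3.47628380e+01],
       [ 9.84361940e-01, -3.28388118e-03,  1.76127192e-01,
        -5.60737057e+02],
       [-1.76152228e-01, -1.03952823e-02,  9.84308047e-01,
        -1.18110551e+03],
       [ 0.00000000e+00,  0.00000000e+00,  0.00000000e+00,
         1.00000000e+00]])}
```

View pics/top0.png

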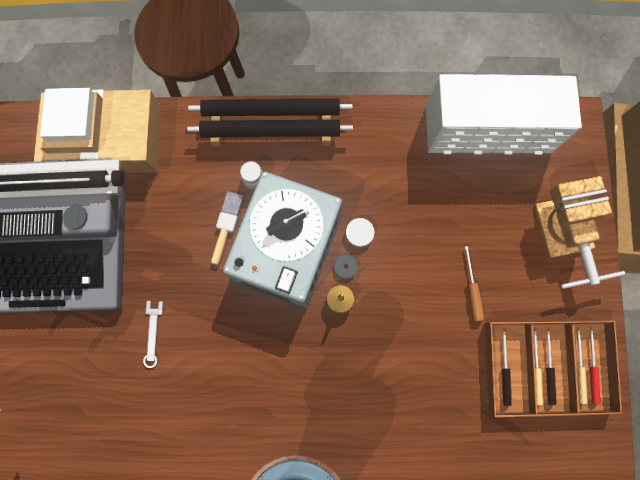

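View pics/scene0.png

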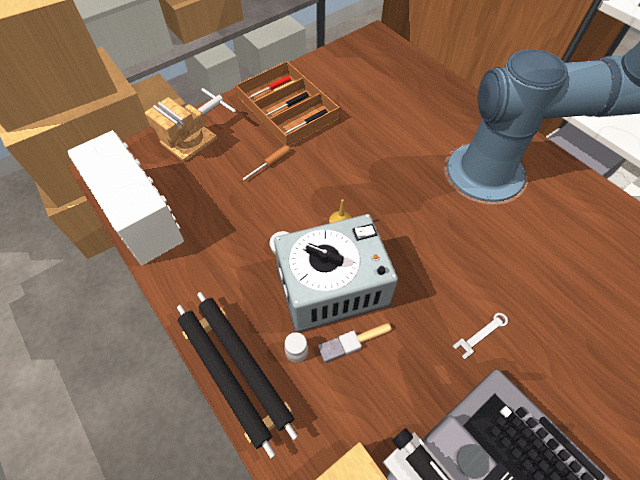

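```bash
cat > h.py <<'E'
import numpy as np,cv2,pickle
def proj(s,P):
    P=np.atleast_2d(P).astype(float);E=s["extrinsics"]
    c=P@E[:3,:3].T+E[:3,3]; a=c[:,0]/-c[:,2]; b=-c[:,1]/-c[:,2]
    f=240/np.tan(np.radians(s["fov_y"])/2); k=1+s["k1"]*(a*a+b*b)
    return np.c_[s["cx"]+f*a*k,s["cy"]+f*b*k]
def ortho(s,z,x0,x1,y0,y1,px):
    # px per mm; up=+x, left=+y
    xs=np.arange(x1,x0,-1/px); ys=np.arange(y1,y0,-1/px)
    X,Y=np.meshgrid(xs,ys,indexing='ij')
    uv=proj(s,np.c_[X.ravel(),Y.ravel(),np.full(X.size,z)]).reshape(X.shape+(2,)).astype(np.float32)
    return cv2.remap(s["img"],uv[...,0],uv[...,1],cv2.INTER_CUBIC)
def world(s,u,v,z):
    from scipy.optimize import fsolve
    return fsolve(lambda p:proj(s,[p[0],p[1],z])[0]-[u,v],[600,0])
def cloud(s):
    f=240/np.tan(np.radians(s["fov_y"])/2)
    v,u=np.mgrid[:480,:640]; K=np.array([[f,0,s["cx"]],[0,f,s["cy"]],[0,0,1]])
    n=cv2.undistortPoints(np.c_[u.ravel(),v.ravel()].astype(float)[:,None],K,np.array([s["k1"],0,0,0.]))[:,0]
    d=s["range_z"].ravel()
    c=np.c_[n[:,0]*d,-n[:,1]*d,-d]; E=s["extrinsics"]
    return ((c-E[:3,3])@E[:3,:3]).reshape(480,640,3)
E
python3 - <<'E'
from h import *
s=pickle.load(open("top0.pkl","rb"))
C=cloud(s)
print(C[225,287],C[260,240],C[290,300], C[300,250])
t=C; m=(abs(t[...,2]-146.5)<5)
m[:, :200]=0;m[:,350:]=0;m[:150]=0;m[320:]=0
pts=t[m][:,:2].astype(np.float32); print(len(pts),cv2.minAreaRect(pts),np.median(t[m][:,2]))
s2=pickle.load(open("scene0.pkl","rb"));C2=cloud(s2)
m=(abs(C2[...,2]-146.5)<5);m[:, :250]=0;m[:,420:]=0;m[:200]=0;m[340:]=0
pts=C2[m][:,:2].astype(np.float32); print(len(pts),cv2.minAreaRect(pts),np.median(C2[m][:,2]))
E
```

```text
[585.54275801   9.17818283 178.16241082] [518.73494907 103.31455891 160.00743126] [460.21515616 -15.76247531 145.1796957 ] [453.18007934 101.35499212  -2.49755899]
8002 ((573.5093383789062, 20.35816192626953), (179.278564453125, 228.4940948486328), 69.33991241455078) 146.24168937793132
6333 ((574.1034545898438, 22.349868774414062), (179.35533142089844, 228.48812866210938), 69.44098663330078) 147.83687970415482
```

```bash
cat >> h.py <<'E'
YAW=np.radians(-20.6); CEN=np.array([573.8,21.3])
def body(p,yaw=YAW,cen=CEN):
    c,s=np.cos(yaw),np.sin(yaw); p=np.atleast_2d(p)
    return p@np.array([[c,s],[-s,c]])+cen
E
python3 - <<'E'
from h import *
ax=body([22,0])[0];print(ax,body([-84,-40]),body([-96,-40]),body([-72,-40]))
ims=[]
for n in("top","scene"):
    s=pickle.load(open(n+"0.pkl","rb"))
    im=ortho(s,148,ax[0]-150,ax[0]+90,ax[1]-80,ax[1]+80,2.5)
    # overlay: points
    f=lambda p:(int((ax[1]+80-p[1])*2.5),int((ax[0]+90-p[0])*2.5))
    cv2.circle(im,f(ax),int(71.5*2.5),(255,0,255),1);cv2.circle(im,f(ax),3,(255,0,255),-1)
    for c in([115,90],[-115,90],[115,-90],[-115,-90],[-84,-40]): cv2.circle(im,f(body(c)[0]),3,(0,0,255),-1)
    for v in(0,2.2,4.6):
        a=2.7-v
        cv2.circle(im,f(body([22+60*np.cos(a),60*np.sin(a)])[0]),3,(0,255,0),1)
    ims.append(im)
cv2.imwrite("pics/ortho0.png",np.hstack(ims)[:600])
E
```

```text
[594.39330979  13.55948374] [[481.09733306  13.41231704]] [[469.86461863  17.63441682]] [[492.33004749   9.19021726]]
```

View pics/ortho0.png

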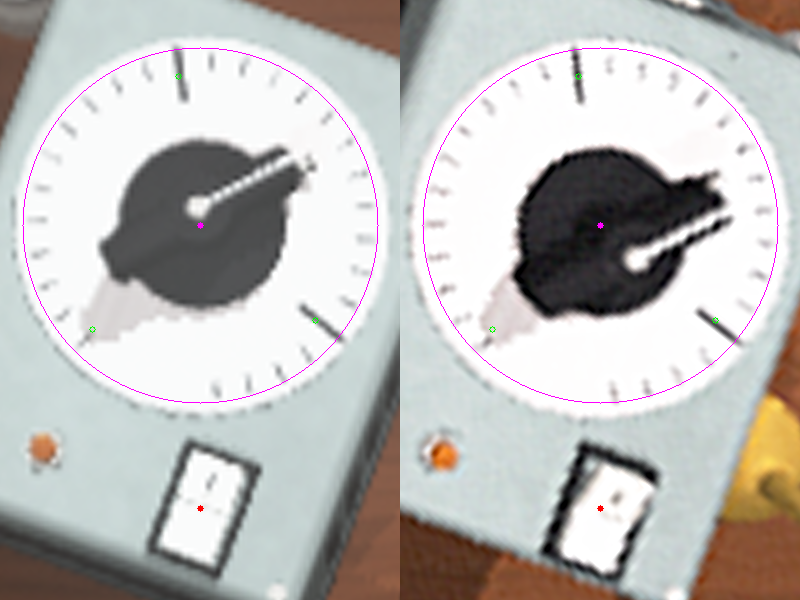

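```bash
cat > oi.py <<'E'
from h import *
import sys
def mk(tag):
    ax=body([22,0])[0]; rows=[]
    for n in("top","scene"):
        s=pickle.load(open(n+tag+".pkl","rb")); r=[]
        for z in(180,157,148):
            im=ortho(s,z,ax[0]-50,ax[0]+84,ax[1]-66,ax[1]+66,2)
            r.append(im)
        rows.append(np.hstack(r))
    cv2.imwrite(f"pics/oi{tag}.png",np.vstack(rows))
if __name__=="__main__": mk(sys.argv[1])
E
python3 oi.py 0
```

```text
(no output)
```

View pics/oi0.png

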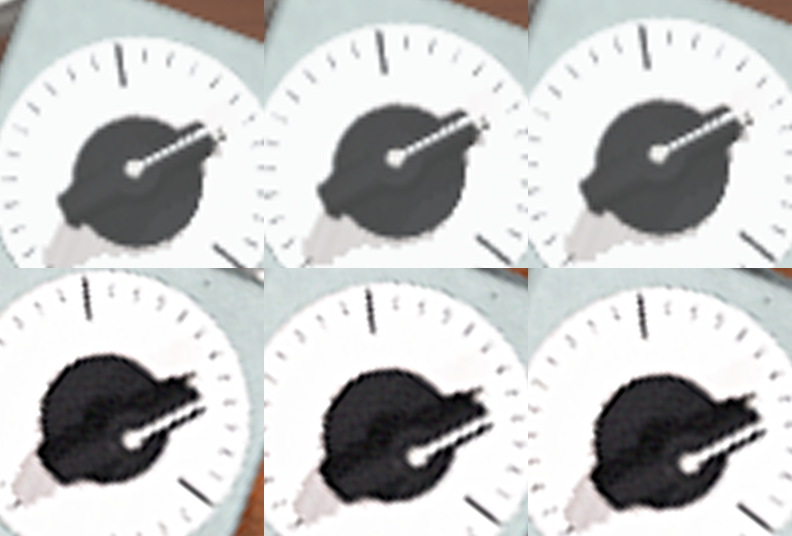

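```bash
cat > rel.py <<'E'
from h import *
from scipy.spatial.transform import Rotation as R
from plant import robot
A=body([22,0])[0]
def Rt(yang): # tool y at world angle, z down
    a=np.radians(yang); y=np.array([np.cos(a),np.sin(a),0]); z=np.array([0,0,-1.]); return R.from_matrix(np.c_[np.cross(y,z),y,z])
def rel(targets):
    st=robot.read_state(); q=st["orientation"]; R0=R.from_quat(np.r_[q[1:],q[0]])
    y=R0.as_matrix()[:,1]
    print("t",round(st["time"],2),"pos",st["eef_pos"].round(1),"yang",np.degrees(np.arctan2(y[1],y[0])).round(1),"z",R0.as_matrix()[:,2].round(3),"F",st["wrist_force"].round(1),"w",st["width"].round(3))
    for p,ya in targets:
        print((R0.inv().apply(np.array(p)-st["eef_pos"])/10).round(2).tolist(), (R0.inv()*Rt(ya)).as_rotvec(degrees=True).round(1).tolist())
def bar(th,d,r=32,z=162):
    t=np.radians(th);u=np.array([np.cos(t),np.sin(t)]);n=np.array([-u[1],u[0]])
    return (np.r_[A+r*u-d*n,z],th+90)
E
python3 - <<'E'
from rel import *
b=bar(-64,36,z=260);print(b)
rel([((239,604,260),68.4),((400,300,260),45),b])
C=cloud(pickle.load(open("top0.pkl","rb")))
m=(C[...,2]>100)&(C[...,0]<600)&(C[...,0]>250)&(C[...,1]>150); print(C[m].max(0) if m.any() else None)
E
```

```text
(array([576.06460082, -30.98328703, 260.        ]), 26)Traceback (most recent call last):
  File "<stdin>", line 3, in <module>
  File "rel.py", line 10, in rel
    print("t",round(st["time"],2),"pos",st["eef_pos"].round(1),"yang",np.degrees(np.arctan2(y[1],y[0])).round(1),"z",R0.as_matrix()[:,2].round(3),"F",st["wrist_force"].round(1),"w",st["width"].round(3))
                                                                                                                                                                                     ^^^^^^^^^^^^^^^^^
AttributeError: 'float' object has no attribute 'round'
```

```bash
sed -i 's/st\["width"\].round(3)/round(st["width"],3)/' rel.py; python3 - <<'E'
from rel import *
b=bar(-64,36,z=260)
rel([((239,604,260),68.4),((400,300,260),45),b])
C=cloud(pickle.load(open("top0.pkl","rb")))
m=(C[...,2]>100)&(C[...,0]<600)&(C[...,0]>250)&(C[...,1]>150); print(C[m].max(0) if m.any() else None)
E
```

```text
t 0.1 pos [238.9 603.9 204.5] yang 68.4 z [-0.001 -0.001 -1.   ] F [-0.1 -0.4 -0.7] w 1.0
[-0.01, 0.0, -5.55] [-0.1, -0.0, 0.0]
[-26.16, -22.34, -5.52] [-0.1, 0.0, 23.4]
[-54.71, -46.64, -5.49] [-0.1, 0.0, 42.4]
[599.99833495 639.90483101 118.4572346 ]
```

Call:
drive_tool(steps=[{"translation":[0,0,-5.5],"dr":[0,0,0],"gripper":0},{"translation":[-5.5,-4.7,-5.5],"dr":[0,0,5],"gripper":0},{"translation":[-10.9,-9.3,-5.5],"dr":[0,0,10],"gripper":0},{"translation":[-16.4,-14,-5.5],"dr":[0,0,15],"gripper":0},{"translation":[-21.9,-18.6,-5.5],"dr":[0,0,20],"gripper":0},{"translation":[-27.4,-23.3,-5.5],"dr":[0,0,25],"gripper":0},{"translation":[-32.9,-28,-5.5],"dr":[0,0,30],"gripper":0},{"translation":[-38.4,-32.6,-5.5],"dr":[0,0,35],"gripper":0},{"translation":[-43.9,-37.3,-5.5],"dr":[0,0,38],"gripper":0},{"translation":[-49.4,-42,-5.5],"dr":[0,0,42.4],"gripper":0},{"translation":[-54.7,-46.6,-5.5],"dr":[0,0,42.4],"gripper":0},{"translation":[-54.7,-46.6,-5.5],"dr":[0,0,42.4],"gripper":0},{"translation":[-54.7,-46.6,-5.5],"dr":[0,0,42.4],"gripper":0},{"translation":[-54.7,-46.6,-5.5],"dr":[0,0,42.4],"gripper":0}])

```text
time: 1.85
eef_pos: [576.2, -32.2, 259.3]
orientation: [-0.001, 0.531, 0.847, -0.001]
wrist_force: [0.2, 0.3, -0.6]
width: 0.007
```

```bash
python3 - <<'E'
from rel import *
rel([bar(-64,36,z=200),bar(-64,36,z=162)])
for n in("top","scene"):
    s=robot.snapshot(n); cv2.imwrite(f"pics/{n}1.png",s["img"])
E
```

```text
t 1.85 pos [576.2 -32.2 259.3] yang 25.8 z [-0.002 -0.001 -1.   ] F [ 0.2  0.3 -0.6] w 0.007
[0.12, 0.05, 5.93] [-0.1, -0.0, -0.2]
[0.12, 0.06, 9.73] [-0.1, -0.0, -0.2]
```

Call:
drive_tool(steps=[{"translation":[0.1,0,4],"dr":[0,0,0],"gripper":0},{"translation":[0.1,0,7],"dr":[0,0,0],"gripper":0},{"translation":[0.1,0,9],"dr":[0,0,0],"gripper":0},{"translation":[0.1,0,9.7],"dr":[0,0,0],"gripper":0},{"translation":[0.1,0,9.7],"dr":[0,0,0],"gripper":0},{"translation":[0.1,0,9.7],"dr":[0,0,0],"gripper":0}])

```text
time: 2.7
eef_pos: [575.8, -29.2, 164.0]
orientation: [0.0, 0.53, 0.848, -0.0]
wrist_force: [0.8, -0.5, 0.2]
width: 0.006
```

```bash
python3 - <<'E'
from rel import *
rel([bar(t,d) for t,d in((-64,36),(-64,26),(-64,21),(-58,20.5),(-48,20.5),(-38,20.5),(-28,20.5),(-18,20.5),(-8,20.5),(0,20.5))])
for n in("top","scene"):
    s=robot.snapshot(n); cv2.imwrite(f"pics/{n}1b.png",s["img"][140:340,200:440].repeat(3,0).repeat(3,1))
E
```

```text
t 2.7 pos [575.8 -29.2 164. ] yang 26.0 z [ 0.    -0.001 -1.   ] F [ 0.8 -0.5  0.2] w 0.006
[-0.17, -0.05, 0.2] [-0.0, 0.1, 0.0]
[-0.17, 0.95, 0.2] [-0.0, 0.1, 0.0]
[-0.17, 1.45, 0.2] [-0.0, 0.1, 0.0]
[-0.37, 1.84, 0.2] [-0.0, 0.1, -6.0]
[-0.61, 2.46, 0.2] [-0.0, 0.1, -16.0]
[-0.74, 3.11, 0.2] [-0.0, 0.1, -26.0]
[-0.76, 3.77, 0.2] [-0.0, 0.1, -36.0]
[-0.67, 4.42, 0.2] [-0.0, 0.1, -46.0]
[-0.46, 5.05, 0.2] [-0.1, 0.1, -56.0]
[-0.22, 5.52, 0.2] [-0.1, 0.1, -64.0]
```

View pics/scene1b.png

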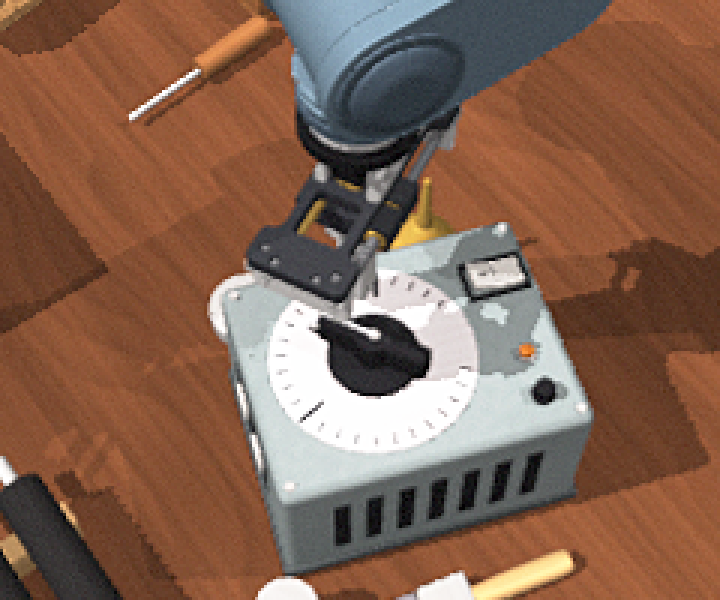

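In the 3x scene crop the closed fingers stand beside the index end of the bar at about (350,300). They are on the clockwise side and clear of it. I'll begin the push gently.

Call:
drive_tool(steps=[{"translation":[-0.17,0.5,0.2],"dr":[0,0,0],"gripper":0},{"translation":[-0.17,0.95,0.2],"dr":[0,0,0],"gripper":0},{"translation":[-0.17,1.25,0.2],"dr":[0,0,0],"gripper":0},{"translation":[-0.17,1.45,0.2],"dr":[0,0,0],"gripper":0},{"translation":[-0.27,1.65,0.2],"dr":[0,0,-3],"gripper":0},{"translation":[-0.37,1.84,0.2],"dr":[0,0,-6],"gripper":0},{"translation":[-0.5,2.15,0.2],"dr":[0,0,-11],"gripper":0},{"translation":[-0.61,2.46,0.2],"dr":[0,0,-16],"gripper":0},{"translation":[-0.68,2.78,0.2],"dr":[0,0,-21],"gripper":0},{"translation":[-0.74,3.11,0.2],"dr":[0,0,-26],"gripper":0},{"translation":[-0.74,3.11,0.2],"dr":[0,0,-26],"gripper":0},{"translation":[-0.74,3.11,0.2],"dr":[0,0,-26],"gripper":0}])

```text
time: 4.3
eef_pos: [606.7, -22.7, 161.7]
orientation: [0.0, 0.326, 0.945, -0.001]
wrist_force: [-1.7, -2.7, 1.4]
width: 0.004
```

```bash
python3 - <<'E'
from rel import *
rel([bar(t,d) for t,d in((-38,20.5),(-28,20.5),(-18,20.5),(-8,20.5),(0,20.5))])
for n in("top","scene"):
    s=robot.snapshot(n); cv2.imwrite(f"pics/{n}2b.png",s["img"][140:340,200:440].repeat(3,0).repeat(3,1))
E
```

```text
t 4.3 pos [606.7 -22.7 161.7] yang 51.9 z [-0.    -0.002 -1.   ] F [-1.7 -2.7  1.4] w 0.004
[-0.0, 0.05, -0.03] [-0.1, 0.0, -0.1]
[-0.31, 0.64, -0.03] [-0.1, 0.0, -10.1]
[-0.51, 1.27, -0.03] [-0.1, 0.0, -20.1]
[-0.6, 1.93, -0.03] [-0.1, 0.0, -30.1]
[-0.58, 2.46, -0.03] [-0.1, 0.0, -38.1]
```

View pics/scene2b.png

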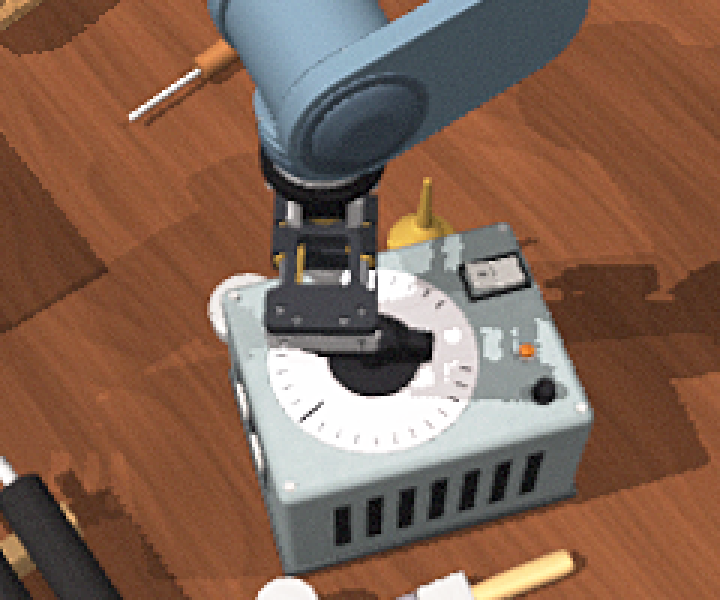

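The bar has turned with the fingers: its rear end is now at crop (425,345). Contact force is about 3 N and the case has not moved. I'll continue to about 2°, short of the target at about 8°.

Call:
drive_tool(steps=[{"translation":[-0.16,0.34,0],"dr":[0,0,-5],"gripper":0},{"translation":[-0.31,0.64,0],"dr":[0,0,-10],"gripper":0},{"translation":[-0.42,0.95,0],"dr":[0,0,-15],"gripper":0},{"translation":[-0.51,1.27,0],"dr":[0,0,-20],"gripper":0},{"translation":[-0.56,1.6,0],"dr":[0,0,-25],"gripper":0},{"translation":[-0.6,1.93,0],"dr":[0,0,-30],"gripper":0},{"translation":[-0.6,2.2,0],"dr":[0,0,-34],"gripper":0},{"translation":[-0.58,2.46,0],"dr":[0,0,-38],"gripper":0},{"translation":[-0.58,2.46,0],"dr":[0,0,-38],"gripper":0},{"translation":[-0.58,2.46,0],"dr":[0,0,-38],"gripper":0}])

```text
time: 5.65
eef_pos: [626.9, -7.1, 161.8]
orientation: [0.001, 0.001, 1.0, -0.001]
wrist_force: [2.4, -3.0, -1.6]
width: 0.003
```

```bash
python3 - <<'E'
from rel import *
rel([bar(t,d) for t,d in((0,20.5),(4,20.5),(8,20.5))])
for n in("top","scene"):
    s=robot.snapshot(n); pickle.dump(s,open(n+"3.pkl","wb"));cv2.imwrite(f"pics/{n}3b.png",s["img"][140:340,200:440].repeat(3,0).repeat(3,1))
E
python3 oi.py 3
```

```text
t 5.65 pos [626.9  -7.1 161.8] yang 89.9 z [ 0.001 -0.002 -1.   ] F [ 2.4 -3.  -1.6] w 0.003
[0.05, 0.01, -0.02] [-0.1, 0.1, -0.1]
[-0.08, 0.24, -0.02] [-0.1, 0.1, -4.1]
[-0.2, 0.48, -0.02] [-0.1, 0.1, -8.1]
```

View pics/scene3b.png

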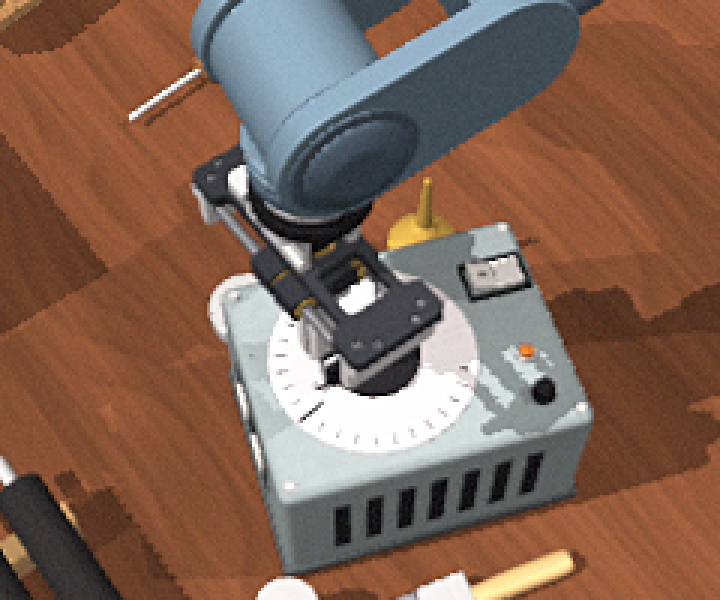

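View pics/top3b.png

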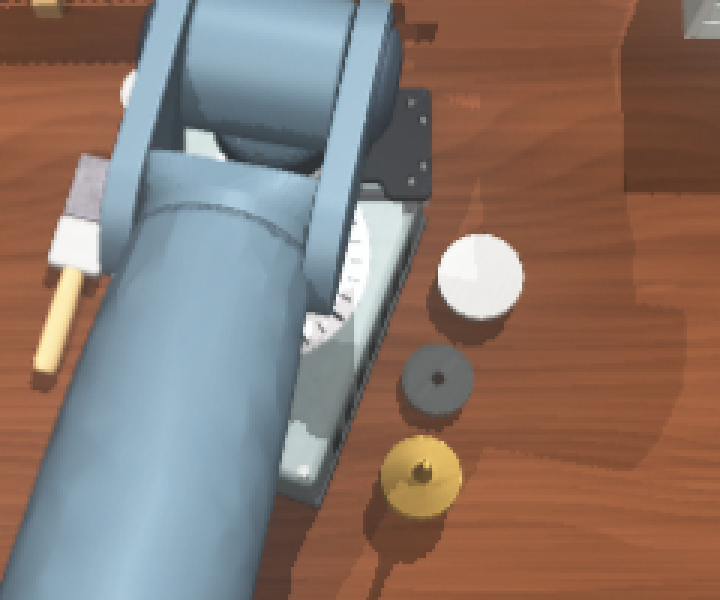

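Call:
drive_tool(steps=[{"translation":[-0.05,0.14,0],"dr":[0,0,-2.5],"gripper":0},{"translation":[-0.09,0.26,0],"dr":[0,0,-4.5],"gripper":0},{"translation":[-0.09,0.26,0],"dr":[0,0,-4.5],"gripper":0},{"translation":[-0.09,0.26,0],"dr":[0,0,-4.5],"gripper":0},{"translation":[-0.15,-0.4,0],"dr":[0,0,-4.5],"gripper":0},{"translation":[-0.2,-1.2,0],"dr":[0,0,-4.5],"gripper":0},{"translation":[-0.2,-1.2,-2],"dr":[0,0,-4.5],"gripper":0},{"translation":[-0.2,-2,-6],"dr":[0,0,-4.5],"gripper":0},{"translation":[0,-8,-9],"dr":[0,0,-4.5],"gripper":0},{"translation":[0,-14,-9],"dr":[0,0,-4.5],"gripper":0},{"translation":[0,-20,-9],"dr":[0,0,-4.5],"gripper":0},{"translation":[0,-25,-9],"dr":[0,0,-4.5],"gripper":0},{"translation":[0,-25,-9],"dr":[0,0,-4.5],"gripper":0}])

```text
time: 7.38
eef_pos: [626.0, -260.2, 253.6]
orientation: [0.001, -0.036, 0.999, -0.001]
wrist_force: [0.0, 0.8, -0.8]
width: 0.006
```

```bash
cat > see.py <<'E'
from rel import *
import oi,sys
t=sys.argv[1]
rel([])
for n in("top","scene"):
    s=robot.snapshot(n); pickle.dump(s,open(n+t+".pkl","wb"));cv2.imwrite(f"pics/{n}{t}.png",s["img"])
oi.mk(t)
E
python3 see.py 4
```

```text
t 7.38 pos [ 626.  -260.2  253.6] yang 94.1 z [ 0.002 -0.003 -1.   ] F [ 0.   0.8 -0.8] w 0.006
```

View pics/oi4.png

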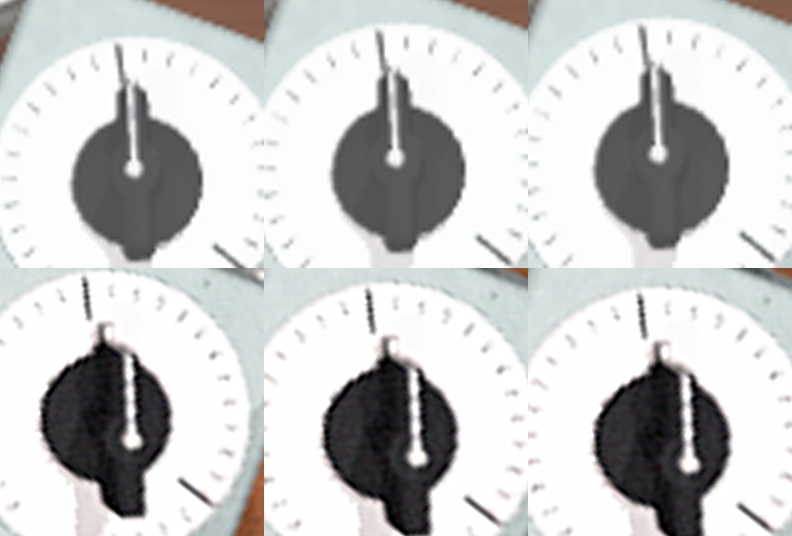

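```bash
cat > ang.py <<'E'
from rel import *
import sys
t=sys.argv[1]; th0=float(sys.argv[2]); px=4; out=[]
from scipy import ndimage as nd
for n in("top","scene"):
    s=pickle.load(open(n+t+".pkl","rb"))
    # polar sampling helper
    def samp(P,ch=None):
        uv=proj(s,P).astype(np.float32); g=cv2.cvtColor(s["img"],cv2.COLOR_BGR2GRAY)
        return cv2.remap(g,uv[None,:,0],uv[None,:,1],cv2.INTER_CUBIC)[0].astype(float)
    # line along radial direction: for each radius, centroid of lateral profile
    def fit(ang,rs,w,z,sign):
        a=np.radians(ang);u=np.array([np.cos(a),np.sin(a)]);m=np.array([-u[1],u[0]])
        l=np.arange(-w,w+.01,.25); c=[]
        for r in rs:
            P=np.c_[A+r*u+l[:,None]*m,np.full(len(l),z)]
            g=sign*samp(P); g=g-np.percentile(g,30); g=np.clip(g-0.3*g.max(),0,None); c.append((g*l).sum()/g.sum())
        c=np.array(c); k=np.polyfit(rs,c,1); res=c-np.polyval(k,rs)
        return ang+np.degrees(np.arctan(k[0])),k[1],np.polyval(k,60),res.std()
    print(n,"110 dir,lat@0,lat@60,res",np.round(fit(8,np.arange(52,70,1.),5,148,-1),2),"230",np.round(fit(8-2.4*57.2958,np.arange(52,70,1.),5,148,-1),2))
    print("   index dir", np.round(fit(th0,np.arange(5,38,1.),5,180,1),2))
    im=ortho(s,148 if 0 else 155,A[0]+25,A[0]+80,A[1]-35,A[1]+35,8); out.append(im)
cv2.imwrite(f"pics/tip{t}.png",np.vstack(out)[:, :][::1,::1] if 0 else cv2.resize(np.hstack(out),(800,314)))
E
python3 ang.py 4 3; python3 ang.py 0 -64
```

```text
top 110 dir,lat@0,lat@60,res [ 9.31 -2.03 -0.65  0.26] 230 [-1.2942e+02  4.9000e-01  5.9000e-01  1.0000e-01]
   index dir [ 3.24 -1.12 -0.86  0.08]
scene 110 dir,lat@0,lat@60,res [6.28 2.51 0.72 0.09] 230 [-1.2764e+02 -3.3000e+00 -1.3400e+00  5.0000e-02]
   index dir [ 2.51  0.26 -0.25  0.09]
top 110 dir,lat@0,lat@60,res [ 8.03 -0.59 -0.55  0.11] 230 [-1.2945e+02  5.2000e-01  5.9000e-01  1.0000e-01]
   index dir [-62.15  -0.41   1.53   0.11]
scene 110 dir,lat@0,lat@60,res [6.32 2.47 0.72 0.09] 230 [-1.2797e+02 -2.9500e+00 -1.3400e+00  3.0000e-02]
   index dir [-62.18  -1.15   0.76   0.24]
```

View pics/tip4.png

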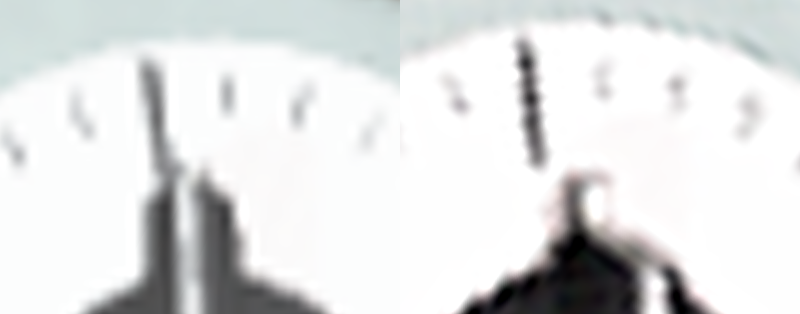

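```bash
python3 - <<'E'
from rel import *
rel([bar(9.4,36,z=253),bar(9.4,36,z=200),bar(9.4,36),bar(9.4,28),bar(9.4,23),bar(9.4,20.5)])
E
```

```text
t 7.47 pos [ 626.4 -256.8  253.4] yang 94.4 z [ 0.002 -0.002 -1.   ] F [-0.4  0.5 -0.6] w 0.004
[-2.37, 23.9, -0.0] [-0.1, 0.1, -5.0]
[-2.36, 23.91, 5.3] [-0.1, 0.1, -5.0]
[-2.35, 23.91, 9.1] [-0.1, 0.1, -5.0]
[-2.28, 24.71, 9.1] [-0.1, 0.1, -5.0]
[-2.24, 25.21, 9.1] [-0.1, 0.1, -5.0]
[-2.22, 25.46, 9.1] [-0.1, 0.1, -5.0]
```

Call:
drive_tool(steps=[{"translation":[-0.6,6,0],"dr":[0,0,-2],"gripper":0},{"translation":[-1.2,12,0],"dr":[0,0,-5],"gripper":0},{"translation":[-1.8,18,0],"dr":[0,0,-5],"gripper":0},{"translation":[-2.3,22.5,0],"dr":[0,0,-5],"gripper":0},{"translation":[-2.35,23.9,1],"dr":[0,0,-5],"gripper":0},{"translation":[-2.35,23.9,4],"dr":[0,0,-5],"gripper":0},{"translation":[-2.35,23.9,7],"dr":[0,0,-5],"gripper":0},{"translation":[-2.35,23.9,8.7],"dr":[0,0,-5],"gripper":0},{"translation":[-2.35,23.9,9.1],"dr":[0,0,-5],"gripper":0},{"translation":[-2.35,23.9,9.1],"dr":[0,0,-5],"gripper":0},{"translation":[-2.35,23.9,9.1],"dr":[0,0,-5],"gripper":0}])

```text
time: 8.85
eef_pos: [632.7, -17.1, 163.4]
orientation: [0.002, -0.082, 0.997, -0.001]
wrist_force: [0.1, -0.6, -0.4]
width: 0.007
```

```bash
python3 - <<'E'
from rel import *
rel([bar(9.4,28),bar(9.4,23),bar(9.4,20.5)])
E
```

```text
t 8.85 pos [632.7 -17.1 163.4] yang 99.4 z [ 0.004 -0.002 -1.   ] F [ 0.1 -0.6 -0.4] w 0.007
[0.07, 0.85, 0.14] [-0.2, 0.2, -0.0]
[0.08, 1.35, 0.14] [-0.2, 0.2, -0.0]
[0.08, 1.6, 0.14] [-0.2, 0.2, -0.0]
```

Call:
drive_tool(steps=[{"translation":[0.08,0.5,0.1],"dr":[0,0,0],"gripper":0},{"translation":[0.08,0.85,0.1],"dr":[0,0,0],"gripper":0},{"translation":[0.08,1.1,0.1],"dr":[0,0,0],"gripper":0},{"translation":[0.08,1.3,0.1],"dr":[0,0,0],"gripper":0},{"translation":[0.08,1.45,0.1],"dr":[0,0,0],"gripper":0},{"translation":[0.08,1.55,0.1],"dr":[0,0,0],"gripper":0},{"translation":[0.08,1.6,0.1],"dr":[0,0,0],"gripper":0},{"translation":[0.08,1.6,0.1],"dr":[0,0,0],"gripper":0},{"translation":[0.08,1.6,0.1],"dr":[0,0,0],"gripper":0}])

```text
time: 9.98
eef_pos: [629.5, -1.5, 162.6]
orientation: [0.002, -0.082, 0.997, -0.001]
wrist_force: [4.0, -3.2, -0.0]
width: 0.004
```

```bash
python3 - <<'E'
from rel import *
rel([bar(9.4,20.5)])
E
```

```text
t 9.97 pos [629.5  -1.5 162.6] yang 99.4 z [ 0.005 -0.002 -1.   ] F [ 4.  -3.2 -0. ] w 0.004
[0.02, 0.01, 0.06] [-0.2, 0.3, -0.0]
```

Position as intended, contact about 5 N. I'll back off, lift clear and look.

Call:
drive_tool(steps=[{"translation":[0,-0.4,0],"dr":[0,0,0],"gripper":0},{"translation":[0,-1.4,0],"dr":[0,0,0],"gripper":0},{"translation":[0,-1.6,-2],"dr":[0,0,0],"gripper":0},{"translation":[0,-2,-6],"dr":[0,0,0],"gripper":0},{"translation":[0,-8,-9],"dr":[0,0,0],"gripper":0},{"translation":[0,-14,-9],"dr":[0,0,0],"gripper":0},{"translation":[0,-20,-9],"dr":[0,0,0],"gripper":0},{"translation":[0,-25,-9],"dr":[0,0,0],"gripper":0},{"translation":[0,-25,-9],"dr":[0,0,0],"gripper":0}])

```text
time: 11.1
eef_pos: [669.5, -251.6, 254.3]
orientation: [0.003, -0.079, 0.997, -0.002]
wrist_force: [-0.0, -0.2, -0.7]
width: 0.003
```

```bash
python3 see.py 5; python3 ang.py 5 8
```

```text
t 11.1 pos [ 669.5 -251.6  254.3] yang 99.1 z [ 0.005 -0.003 -1.   ] F [-0.  -0.2 -0.7] w 0.003
top 110 dir,lat@0,lat@60,res [ 7.65 -0.2  -0.57  0.15] 230 [-1.2943e+02  5.0000e-01  5.9000e-01  1.1000e-01]
   index dir [ 7.34 -0.75 -1.45  0.15]
scene 110 dir,lat@0,lat@60,res [6.43 2.35 0.71 0.11] 230 [-1.2765e+02 -3.2800e+00 -1.3200e+00  4.0000e-02]
   index dir [ 7.51  0.35 -0.16  0.07]
```

View pics/tip5.png

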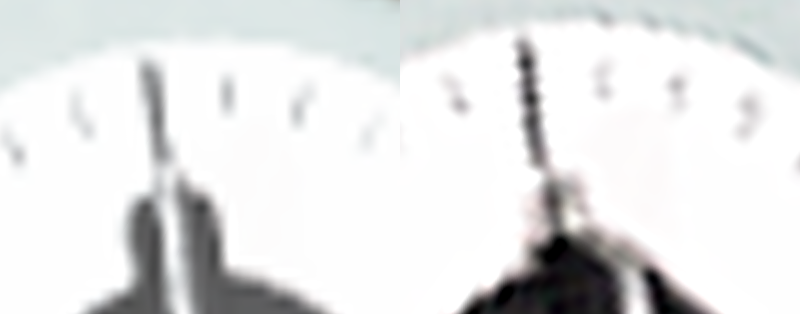

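View pics/oi5.png

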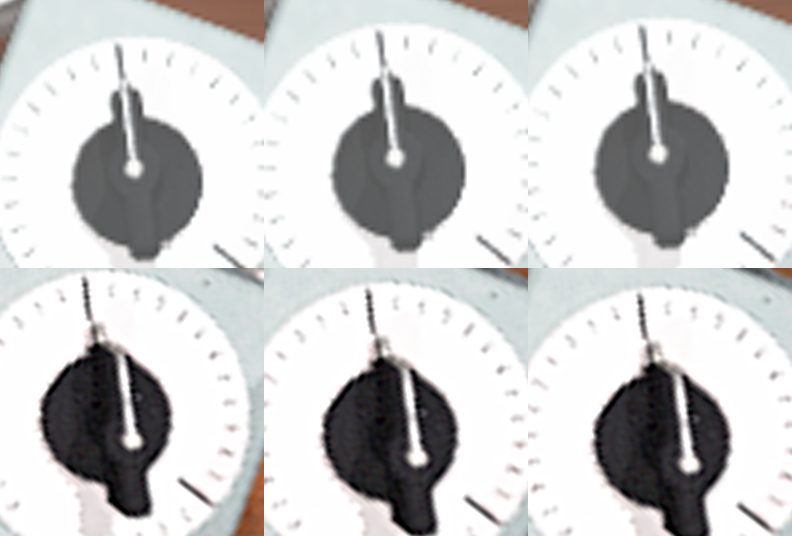

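```bash
python3 - <<'E'
from rel import *
out=[]
for n in("top","scene"):
    s=pickle.load(open(n+"5.pkl","rb")); r=[]
    for z in (148,157):
        im=ortho(s,z,A[0]+38,A[0]+74,A[1]-15,A[1]+25,9.9)
        im=im[:,:400]
        for ang in(7.5,8.5):
            a=np.radians(ang)
            p=[(int((25-R_*np.sin(a))*9.9),int((74-R_*np.cos(a))*9.9)) for R_ in (40,75)]
            cv2.line(im,p[0],p[1],(0,0,255) if ang<8 else (255,0,0),1)
        for R_ in (51,48.5,71.5):
            a=np.radians(8);cv2.circle(im,(int((25-R_*np.sin(a))*9.9),int((74-R_*np.cos(a))*9.9)),4,(0,200,0),1)
        r.append(im[:300])
    out.append(np.hstack(r))
cv2.imwrite("pics/cmp5.png",np.vstack(out))
E
```

```text
(no output)
```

View pics/cmp5.png

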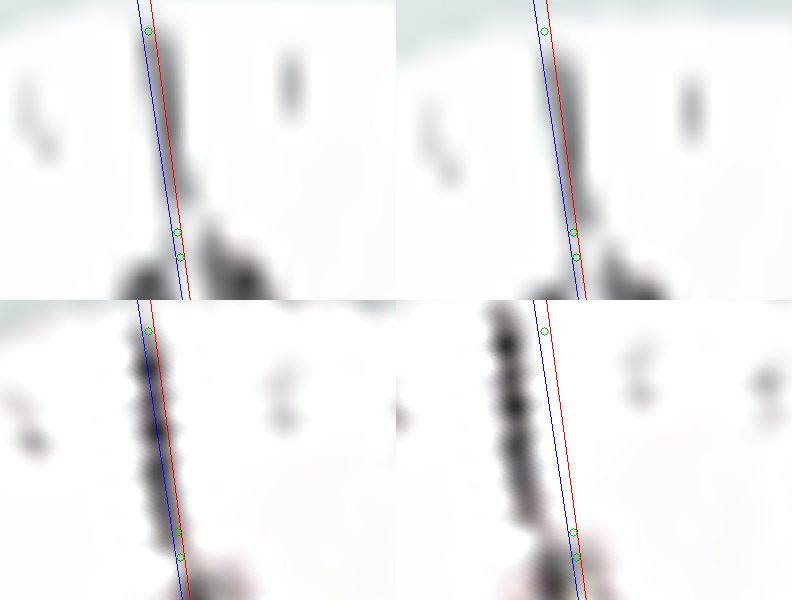

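The index sits on the 110 V line: index direction is about 7.4°, line about 7.6–8.2° and the tongue continues the line in both views. Next is the rocker.

```bash
python3 - <<'E'
from rel import *
p=body([-72,-40])[0]
print(p); rel([((*p,253),69.4),((*p,170),69.4)])
E
```

```text
[492.33004749   9.19021726]
t 11.2 pos [ 669.7 -248.   254.3] yang 99.3 z [ 0.005 -0.002 -1.   ] F [-0.5  1.3  0. ] w 0.007
[13.34, 28.25, -0.02] [-0.1, 0.3, 29.9]
[13.38, 28.28, 8.28] [-0.1, 0.3, 29.9]
```

Call:
drive_tool(steps=[{"translation":[2.7,5.6,0],"dr":[0,0,6],"gripper":0},{"translation":[5.3,11.3,0],"dr":[0,0,12],"gripper":0},{"translation":[8,17,0],"dr":[0,0,20],"gripper":0},{"translation":[10.7,22.6,0],"dr":[0,0,26],"gripper":0},{"translation":[13.3,28.2,0],"dr":[0,0,29.9],"gripper":0},{"translation":[13.3,28.2,0],"dr":[-0.1,0.3,29.9],"gripper":0},{"translation":[13.3,28.2,4],"dr":[-0.1,0.3,29.9],"gripper":0},{"translation":[13.4,28.3,6.5],"dr":[-0.1,0.3,29.9],"gripper":0},{"translation":[13.4,28.3,8],"dr":[-0.1,0.3,29.9],"gripper":0},{"translation":[13.4,28.3,8.2],"dr":[-0.1,0.3,29.9],"gripper":0},{"translation":[13.4,28.3,8.2],"dr":[-0.1,0.3,29.9],"gripper":0}])

```text
time: 12.58
eef_pos: [492.9, 9.2, 171.8]
orientation: [0.001, 0.179, 0.984, 0.0]
wrist_force: [-0.1, -0.6, 0.5]
width: 0.006
```

```bash
python3 - <<'E'
from rel import *
p=body([-72,-40])[0]
rel([((*p,160),69.4),((*p,152),69.4)])
s=robot.snapshot("scene"); cv2.imwrite(f"pics/scene6b.png",s["img"][170:320,260:440].repeat(4,0).repeat(4,1))
E
```

```text
t 12.57 pos [492.9   9.2 171.8] yang 69.4 z [ 0.002 -0.    -1.   ] F [-0.1 -0.6  0.5] w 0.006
[0.05, -0.02, 1.18] [0.0, 0.1, 0.0]
[0.06, -0.02, 1.98] [0.0, 0.1, 0.0]
```

View pics/scene6b.png

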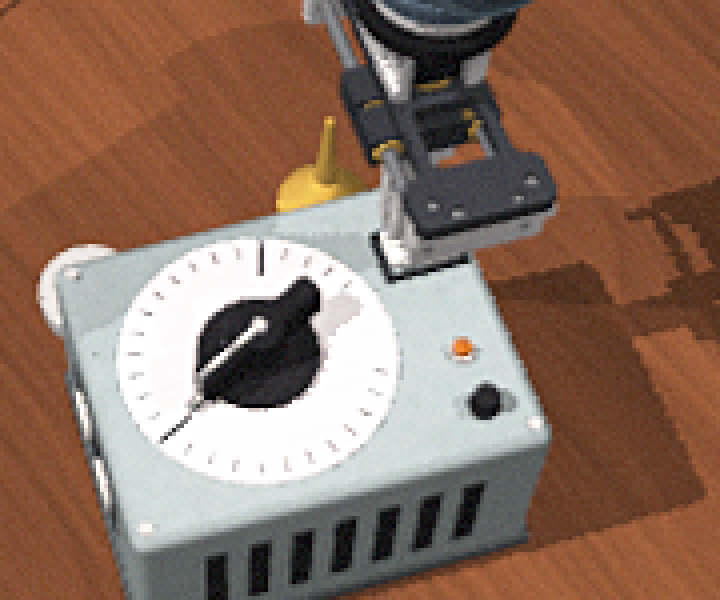

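The fingertips are above the rocker's raised half, at crop (400,240). The index still points at the 110 V line, at (195,405). I'll press.

Call:
drive_tool(steps=[{"translation":[0.05,0,0.6],"dr":[0,0,0],"gripper":0},{"translation":[0.05,0,1.0],"dr":[0,0,0],"gripper":0},{"translation":[0.05,0,1.3],"dr":[0,0,0],"gripper":0},{"translation":[0.05,0,1.5],"dr":[0,0,0],"gripper":0},{"translation":[0.05,0,1.7],"dr":[0,0,0],"gripper":0},{"translation":[0.05,0,1.85],"dr":[0,0,0],"gripper":0},{"translation":[0.05,0,1.95],"dr":[0,0,0],"gripper":0},{"translation":[0.05,0,2.0],"dr":[0,0,0],"gripper":0},{"translation":[0.05,0,2.0],"dr":[0,0,0],"gripper":0}])

```text
time: 13.75
eef_pos: [492.9, 9.2, 152.3]
orientation: [0.002, 0.179, 0.984, 0.0]
wrist_force: [1.9, -1.5, 3.3]
width: 0.004
```

Call:
drive_tool(steps=[{"translation":[0,0,0.05],"dr":[0,0,0],"gripper":0},{"translation":[0,0,0.1],"dr":[0,0,0],"gripper":0},{"translation":[0,0,0.1],"dr":[0,0,0],"gripper":0}])

```text
time: 14.12
eef_pos: [493.0, 9.2, 152.2]
orientation: [0.002, 0.179, 0.984, 0.0]
wrist_force: [-0.1, -0.7, 8.0]
width: 0.004
```

Call:
drive_tool(steps=[{"translation":[0,0,0.1],"dr":[0,0,0],"gripper":0},{"translation":[0,0,0.2],"dr":[0,0,0],"gripper":0},{"translation":[0,0,0.2],"dr":[0,0,0],"gripper":0}])

```text
time: 14.5
eef_pos: [493.0, 9.2, 152.0]
orientation: [0.001, 0.178, 0.984, -0.0]
wrist_force: [-3.7, -0.3, 13.6]
width: 0.004
```

Bottomed out at the expected 152 mm with about 14 N. Now I'll lift and clear.

Call:
drive_tool(steps=[{"translation":[0,0,-0.5],"dr":[0,0,0],"gripper":0},{"translation":[0,0,-3],"dr":[0,0,0],"gripper":0},{"translation":[0,0,-7],"dr":[0,0,0],"gripper":0},{"translation":[0,0,-11],"dr":[0,0,0],"gripper":0},{"translation":[2,-5,-12],"dr":[0,0,0],"gripper":0},{"translation":[4,-10,-12],"dr":[0,0,0],"gripper":0},{"translation":[6,-15,-12],"dr":[0,0,0],"gripper":0},{"translation":[8,-20,-12],"dr":[0,0,0],"gripper":0},{"translation":[9,-26,-12],"dr":[0,0,0],"gripper":0},{"translation":[9,-26,-12],"dr":[0,0,0],"gripper":0},{"translation":[9,-26,-12],"dr":[0,0,0],"gripper":0}])

```text
time: 15.88
eef_pos: [317.0, -201.8, 270.9]
orientation: [0.001, 0.179, 0.984, 0.001]
wrist_force: [-0.4, -0.2, -1.0]
width: 0.006
```

```bash
python3 see.py 7; python3 ang.py 7 8; python3 - <<'E'
from h import *
for n in("top","scene"):
    C=cloud(pickle.load(open(n+"7.pkl","rb"))); v,u=np.mgrid[:480,:640]
    m=(abs(C[...,2]-146.5)<5)&(abs(C[...,0]-574)<140)&(abs(C[...,1]-21)<140)
    print(cv2.minAreaRect(C[m][:,:2].astype(np.float32)))
a=cv2.imread("pics/scene7.png")[170:320,260:440];b=cv2.imread("pics/scene0.png")[170:320,260:440]
cv2.imwrite("pics/cmp7.png",cv2.resize(np.hstack([b,a]),(800,333),interpolation=cv2.INTER_CUBIC))
E
```

```text
t 15.88 pos [ 317.  -201.8  270.9] yang 69.4 z [ 0.002  0.001 -1.   ] F [-0.4 -0.2 -1. ] w 0.006
top 110 dir,lat@0,lat@60,res [ 8.2  -0.78 -0.57  0.14] 230 [-1.2945e+02  5.2000e-01  5.9000e-01  1.0000e-01]
   index dir [ 7.38 -0.74 -1.39  0.14]
scene 110 dir,lat@0,lat@60,res [6.42 2.37 0.71 0.11] 230 [-1.2796e+02 -2.9600e+00 -1.3400e+00  3.0000e-02]
   index dir [ 7.44  0.35 -0.23  0.06]
((573.3479614257812, 20.613967895507812), (178.99290466308594, 228.57937622070312), 69.4290771484375)
((573.7965698242188, 22.19786834716797), (179.90438842773438, 228.6350555419922), 69.24268341064453)
```

View pics/cmp7.png

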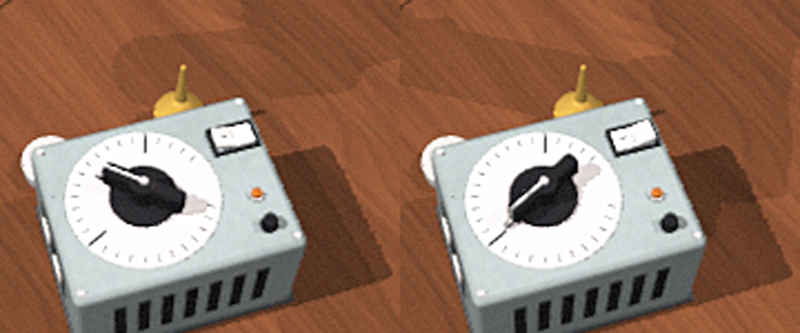

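View pics/top7.png

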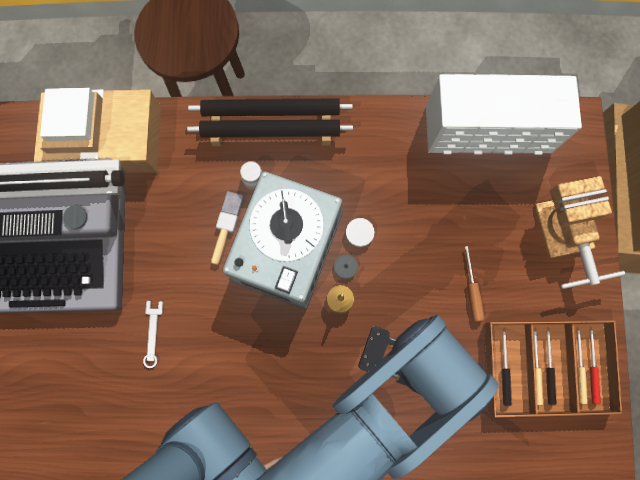

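```bash
python3 - <<'E'
from h import *
for n in("top","scene"):
  for t in "07":
    C=cloud(pickle.load(open(n+t+".pkl","rb"))); c,s=np.cos(YAW),np.sin(YAW)
    d=C[...,:2]-CEN; B=np.stack([d[...,0]*c+d[...,1]*s,-d[...,0]*s+d[...,1]*c],-1)
    o=[]
    for x in(-100,-96,-90,-78,-72,-68):
        m=(abs(B[...,0]-x)<3)&(abs(B[...,1]+40)<8)&(C[...,2]>130); o.append(round(float(np.median(C[m][:,2])),1))
    print(n,t,o)
E
```

```text
top 0 [151.4, 151.1, 151.8, 153.5, 155.6, 156.6]
top 7 [157.3, 156.5, 154.2, 152.1, 152.8, 152.3]
scene 0 [153.5, 153.3, 153.5, 155.5, 157.2, 157.3]
scene 7 [157.8, 157.2, 155.6, 153.5, 152.8, 153.2]
```

The rocker has flipped: the dial half is level at 152 mm and the far end is raised. Handing in.

```bash
python3 -c "
from plant import robot
print(robot.finish_job())"
```

```text
the job is handed in; nothing more can be done
None
```

The dial is set to the 110 V line, and after that I pressed the mains rocker on. The job is handed in at about 16 s of the 42 s allowed.

**How it was done:** With closed fingertips I pushed the index end of the knob round anticlockwise. I stopped short, looked, then nudged it onto the line; contact force was about 3–5 N. I then pressed the rocker straight down to its stop at 152 mm with about 14 N and moved the hand clear.

**Last checks:**
- **Dial:** The index points at about 7.4° and the 110 V line lies at about 8.0° by the case angle, so it is within about 0.01 rad. Direct fits of the short line disagreed between the two cameras, 8.2° from the top and 6.4° from the scene camera. The index tongue looks continuous with the line in both views.
- **Rocker:** Depth readings show it flipped. The half nearest the dial is level at about 152–153 mm and the far end is raised to about 157 mm.
- **Dimmerstat:** The case position is unchanged to under 1 mm.
- **Other objects:** In the final top picture the bystanders look to be where they started. I compared them by eye only.
- **Hand:** It is more than 200 mm away and touching nothing.

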